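Load the spool rack by size

TASK

Load the spool rack for cutting: set the four spools of line over its upright pins, one on each pin, in order of size, with the smallest on the pin next to the cutter and the largest on the pin farthest from it, so that every line can run over the smaller spools to the blade. Each spool must sit upright and flat on the rack; leave the tub of orange beads standing where it is.

Things in the scene. Friction and masses are not known exactly. Their poses are not given: they have to be found in the camera images.
- spool_xs: the smallest spool of line: 35 mm diameter, 24 mm high, black flanges with a green winding flush with them (grip it anywhere on its outside) and a green ring on its top face; an open bore of 24 mm runs right through. It stands upright on one flange; origin at the centre of its underside, z up along its axis.
- spool_s: the second smallest spool of line: 44 mm diameter, 32 mm high, black flanges with a cream winding flush with them (grip it anywhere on its outside) and a cream ring on its top face; an open bore of 24 mm runs right through. It stands upright on one flange; origin at the centre of its underside, z up along its axis.
- spool_m: the second largest spool of line: 53 mm diameter, 40 mm high, black flanges with a brown winding flush with them (grip it anywhere on its outside) and a brown ring on its top face; an open bore of 24 mm runs right through. It stands upright on one flange; origin at the centre of its underside, z up along its axis.
- spool_l: the largest spool of line: 62 mm diameter, 48 mm high, black flanges with a silver-grey winding flush with them (grip it anywhere on its outside) and a silver-grey ring on its top face; an open bore of 24 mm runs right through. It stands upright on one flange; origin at the centre of its underside, z up along its axis.
- pin_a: one of four identical upright steel pins, 8 mm diameter, 34 mm high, in a straight row 80 mm apart on the flat black deck of the spool rack (deck 80 x 500 mm, its top 18 mm above the bench, fixed). Origin at the pin's foot, on its axis, level with the deck's top. The pins' letters say nothing of their order in the row.
- pin_b: one of four identical upright steel pins, 8 mm diameter, 34 mm high, in a straight row 80 mm apart on the flat black deck of the spool rack (deck 80 x 500 mm, its top 18 mm above the bench, fixed). Origin at the pin's foot, on its axis, level with the deck's top. The pins' letters say nothing of their order in the row.
- pin_c: one of four identical upright steel pins, 8 mm diameter, 34 mm high, in a straight row 80 mm apart on the flat black deck of the spool rack (deck 80 x 500 mm, its top 18 mm above the bench, fixed). Origin at the pin's foot, on its axis, level with the deck's top. The pins' letters say nothing of their order in the row.
- pin_d: one of four identical upright steel pins, 8 mm diameter, 34 mm high, in a straight row 80 mm apart on the flat black deck of the spool rack (deck 80 x 500 mm, its top 18 mm above the bench, fixed). Origin at the pin's foot, on its axis, level with the deck's top. The pins' letters say nothing of their order in the row.
- cutter: the line cutter fixed on one end of the rack, in line with the pins: yellow base 76 mm (across the row) x 56 mm (along it), steel blade, red hand grip reaching 73 mm from the centre on the robot side, its top 53 mm above the deck. Origin at the centre of its base, on the row's line, 95 mm beyond the nearest pin. (At the rack's other end is a black clamp knob, its top 36 mm above the deck.)
- bead_tub: bystander: loose white plastic tub of orange beads, 54 mm across the rim, 42 mm high; origin at the centre of its underside. (A pair of pliers and a blue pen lie nearer the robot; they play no part.)

How it is judged:
At the end, for the whole second after the job is handed in: Each spool is over its own pin (axes within 10.5 mm), flat on the deck (underside within 5 mm of it), upright within 0.1 rad with its coloured ring on top, at rest; in order of size from the pin nearest the cutter (smallest) to the farthest (largest); the bead tub moved under 30 mm ((horizontal distance between spool_xs and pin_a below 0.0105 m or horizontal distance between spool_xs and pin_b below 0.0105 m or horizontal distance between spool_xs and pin_c below 0.0105 m or horizontal distance between spool_xs and pin_d below 0.0105 m) and horizontal distance between spool_xs and cutter between 0.075 and 0.115 m and height (world z) of spool_xs between 0.013 and 0.023 m and angle between each of spool_xs, spool_s, spool_m, spool_l's own z axis and vertical below 0.1 rad and linear speed of each of spool_xs, spool_s, spool_m, spool_l below 0.02 m/s and (horizontal distance between spool_s and pin_a below 0.0105 m or horizontal distance between spool_s and pin_b below 0.0105 m or horizontal distance between spool_s and pin_c below 0.0105 m or horizontal distance between spool_s and pin_d below 0.0105 m) and horizontal distance between spool_s and cutter between 0.155 and 0.195 m and height (world z) of spool_s between 0.013 and 0.023 m and (horizontal distance between spool_m and pin_a below 0.0105 m or horizontal distance between spool_m and pin_b below 0.0105 m or horizontal distance between spool_m and pin_c below 0.0105 m or horizontal distance between spool_m and pin_d below 0.0105 m) and horizontal distance between spool_m and cutter between 0.235 and 0.275 m and height (world z) of spool_m between 0.013 and 0.023 m and (horizontal distance between spool_l and pin_a below 0.0105 m or horizontal distance between spool_l and pin_b below 0.0105 m or horizontal distance between spool_l and pin_c below 0.0105 m or horizontal distance between spool_l and pin_d below 0.0105 m) and horizontal distance between spool_l and cutter between 0.315 and 0.355 m and height (world z) of spool_l between 0.013 and 0.023 m); the robot touches nothing.
It fails at once if the tub of beads is pushed more than 30 mm away or tipped over (distance of bead_tub from where it was at the start of the episode above 0.03 m or angle between bead_tub's own z axis and vertical above 0.5 rad).
It also fails if it takes over 90 s, if anything falls off the work surface, if the arm or the gripper's body presses on something with over 40 N, if the wrist force passes 120 N, or if a joint passes its speed limit or range.

ROBOT

A 6-joint arm with a two-finger parallel gripper is mounted at the origin on the work surface. World frame = base frame: x ahead of the robot, y to its left, z up, the work surface at z = 0. Lengths are in m, angles in rad, forces in N, time in s.
With the tool pointing down it reaches from about 0.35 to 0.775 m from the base axis. Payload 5.5 kg.
Tool frame: the origin (TCP) lies midway between the tips of the shut fingers; the grasp point (between the pads) lies 19 mm behind it (env.hold_point_z is the distance from the TCP to the grasp point, in m); z points along the fingers, y is the line along which they close (so a half turn about z gives the same grasp; the last joint's range is limited). The gripper opens to 85 mm and grips with 20 to 120 N. Pads are 22 mm wide; open, the fingers measure 114 mm over their backs; the gripper's body (76 mm by 85 mm) begins 54 mm behind the grasp point. The pads swing forward as they close: fully open they stand 13 mm farther back than shut.
Start: joints at [1.187, 0.313, 0.046, 1.304, 0, 1.431], TCP at [0.139, 0.558, 0.231] pointing down, gripper open.
Joint ranges: [-2.76, 2.76], [-0.86, 1.69], [-1.03, 1.26], [-2.2, 2.34], [-1.47, 1.5], [-3.14, 3.14]. Speed limits (rad/s): [2.57, 2.57, 3.14, 3.14, 3.14, 3.14].

INTERFACE

Orientations are given as a unit quaternion [w, x, y, z].
In Python, from workcell import env, read_camera gives the robot as it stands. The module is installed in compiled form; this text tells all that it offers.
- The arm moves only by the tool carry_out, never from a script. Its argument "moves" is a list of rows, each an object of numbers: "tx", "ty", "tz": the shift along the world's x, y, z in cm; "wx", "wy", "wz": the turn, a rotation vector about the world's x, y, z in rad; "claw": the closure, from -1 (fully open) to 1 (shut). A call has 1 to 8 rows; each row shifts and turns the commanded pose from where the row before left it; what a row does not reach is not made up. A row lasts 1/8 s, in which the tool goes at most 62.5 mm and 10.7 degrees, less where a joint would pass 70% of its speed; a pose out of reach is approached as far as the arm can. A call is refused whole if a number of a shift passes 6.25 or a number of a turn 0.188, either way. A call with a gripper value outside its range is refused whole. The fingers move at their own pace and stop on an object; "newtons" is the grip in N (left out, the last holds). Time passes only in rows, so rows that do not move let the fingers close. It gives the time, the measured TCP pose, the force, the opening and the grip force at its end, in the units of the state.
- env.get_state(): the state, without advancing time (a new reading comes with each control period).
- read_camera(name): name is "side" or "top" or "wrist"; returns a dict with "image" (400x640x3 uint8, blue, green, red), "z_map" (400x640 float32, m along the optical axis (not along the pixel's ray), 0 where there is no reading), "fx", "fy", "cx", "cy" (pixels), "camera_from_world" (4x4, takes a point from world to camera coordinates); the wrist camera has in their place "hand_eye" (4x4, takes a point from camera to tool coordinates, whose origin is the TCP and whose axes are the flange's). Camera axes: x right, y down, z forward; pixel columns grow to the right and rows downward; lengths in m; the calibration is good to about 2 mm. A picture is of the moment at which its call begins: read the wrist's pose just before it.
- env.hand_in(): hands the job in; it is judged then, once.
The state is a dict: "clock": time; "joint_pos": joint angles; "qvel": joint speeds; "tau": joint torques, N m; "tcp_pos": TCP position; "orientation": TCP orientation; "wrist_force": force on the tool from outside, world axes, zero at the start; "ft_torque": the same for the moment, N m; "finger_gap": finger opening in m; "grip_force": force on a finger pad.
Only numpy, scipy, OpenCV 4.12 (cv2) and the standard library are available. Lean on these libraries where they do the work, as an engineer would, in place of code of your own. Each camera call takes 0.05 s, during which the arm holds its last target. There are 200 camera calls.

## Working session

There is one attempt and no reset: what is moved stays moved. The work goes in short steps, Python scripts to look and compute and a tool call to move; the robot and the scene stay as the last step left them, time stands still between calls to the robot, and variables do not carry over. Pictures are saved under pics/ and viewed, at most 14 in all, crops included, and the job is handed in when it is done.

Besides the shell and the picture viewer there is one more tool, called after "Request:" as name(argument=value, ...), one argument or row to a line, values as JSON. carry_out: Moves the arm, as the interface text tells. Its arguments: {"type":"object","properties":{"moves":{"type":"array","items":{"type":"object","properties":{"tx":{"type":"number"},"ty":{"type":"number"},"tz":{"type":"number"},"wx":{"type":"number"},"wy":{"type":"number"},"wz":{"type":"number"},"claw":{"type":"number"}}}},"newtons":{"type":"number"}},"required":["moves"]}

```bash
mkdir -p pics; cat > h.py <<'E'
import numpy as np, cv2, pickle
from workcell import env, read_camera
def grab(n):
    s=env.get_state(); c=read_camera(n); c['s']=s; pickle.dump(c,open(f'{n}.pkl','wb')); return c
def show(c,f,crop=None,k=1):
    im=c['image']
    if crop: x0,y0,x1,y1=crop; im=im[y0:y1,x0:x1]
    cv2.imwrite('pics/'+f,cv2.resize(im,None,fx=k,fy=k))
E
python3 - <<'E'
from h import *
for n in('top','side'):
    c=grab(n); show(c,n+'0.png'); print(c['fx'],c['cx'],c['cy'],np.round(c['camera_from_world'],3))
s=env.get_state(); print(s)
E
```

```text
498.6207660124742 312.60135620905584 197.2634426888817 [[-0.021 -1.     0.002  0.007]
 [-0.994  0.02  -0.112  0.541]
 [ 0.112 -0.004 -0.994  1.001]
 [ 0.     0.     0.     1.   ]]
438.0246004604559 321.47435412620877 200.4005574758748 [[-0.892 -0.451  0.011  0.481]
 [-0.344  0.665 -0.663  0.234]
 [ 0.292 -0.596 -0.748  0.773]
 [ 0.     0.     0.     1.   ]]
{'clock': 0.1, 'joint_pos': array([1.18737773e+00, 3.13944766e-01, 4.51181785e-02, 1.30361349e+00,
       1.48350574e-05, 1.43119875e+00]), 'qvel': array([ 0.00011463, -0.00018627,  0.00228388, -0.00056042, -0.00058284,
       -0.00185038]), 'tau': array([ 2.47407326e-03, -4.81725705e+01,  2.99245244e+01,  1.26894104e-02,
       -2.09728983e-04, -8.95862627e-06]), 'tcp_pos': array([0.13864658, 0.55757273, 0.23049744]), 'orientation': array([-2.19651262e-04,  1.21608723e-01,  9.92577777e-01, -7.92015574e-04]), 'wrist_force': array([0.06324285, 0.47792832, 0.88495784]), 'ft_torque': array([-0.02586779, -0.02627692, -0.07209373]), 'grip_force': 0.0, 'finger_gap': 0.08571161351124908}
```

View pics/top0.png

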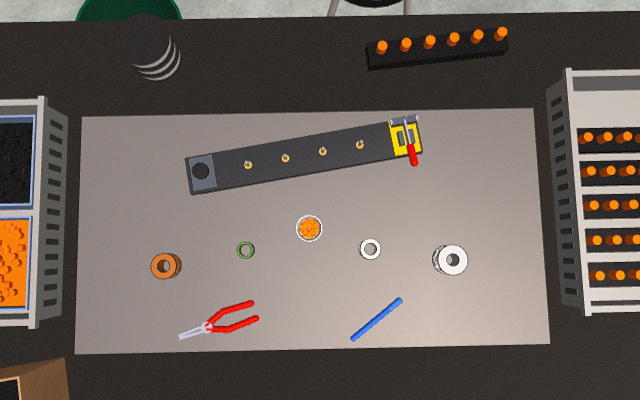

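View pics/side0.png

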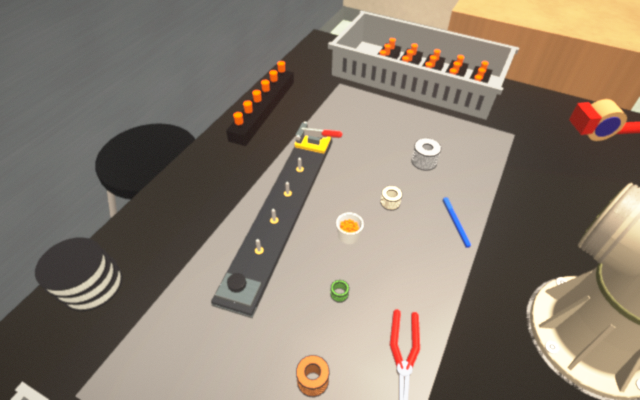

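Top view: pins at (248,165), (285,158), (323,151), (360,145), with the cutter at (405,138), so the cutter is at the −y end. Spools are m (165,266), xs (246,250), s (370,249) and l (450,260); the tub is at (309,228). In the side view the pin tips are at (259,243), (274,212), (288,184), (300,160). Spools there are m (313,372), xs (340,289), s (391,196), l (427,150).

```bash
cat >> h.py <<'E'
def world(c):
    T=np.linalg.inv(c['camera_from_world']); v,u=np.mgrid[:400,:640]; z=c['z_map']
    P=np.stack([(u-c['cx'])/c['fx']*z,(v-c['cy'])/c['fy']*z,z],-1)
    return P@T[:3,:3].T+T[:3,3]
def ray(c,uv):
    T=np.linalg.inv(c['camera_from_world']); d=T[:3,:3]@np.array([(uv[0]-c['cx'])/c['fx'],(uv[1]-c['cy'])/c['fy'],1]); return T[:3,3],d/np.linalg.norm(d)
def tri(a,b):
    (o,d),(p,e)=a,b; t=np.linalg.lstsq(np.stack([d,-e],1),p-o,rcond=None)[0]; A=o+t[0]*d;B=p+t[1]*e
    return (A+B)/2,np.linalg.norm(A-B)
E
cat > m.py <<'E'
from h import *
t=pickle.load(open('top.pkl','rb'));s=pickle.load(open('side.pkl','rb'))
W={'t':world(t),'s':world(s)}; C={'t':t,'s':s}
ob={'m':((165,266),(313,372)),'xs':((246,250),(340,289)),'s':((370,249),(391,196)),'l':((450,260),(427,150)),'tub':((309,228),(350,225))}
for n,(a,b) in ob.items():
    cen=[]
    for k,p in(('t',a),('s',b)):
        w=W[k]; v,u=np.mgrid[:400,:640]; near=np.hypot(u-p[0],v-p[1])<30
        near&=(w[...,2]>.012)&(w[...,2]<.09)&(C[k]['z_map']>0)
        h=np.percentile(w[near][:,2],90); q=near&(w[...,2]>h-.005)
        pts=w[q][:,:2].astype(np.float32); cc,r=cv2.minEnclosingCircle(pts)
        px=np.argwhere(q)[:,::-1].astype(np.float32); pc=cv2.fitEllipse(cv2.convexHull(px))[0]
        cen.append(pc); print(n,k,'h%.4f'%h,np.round(cc,4),'r%.4f'%r,len(pts),np.round(pc,1))
    X,e=tri(ray(t,cen[0]),ray(s,cen[1])); print('   tri',np.round(X,4),'gap%.4f'%e)
for a,b in (((248,165),(259,243)),((285,158),(274,212)),((323,151),(288,184)),((360,145),(300,160))):
    pp=[]
    for k,p in(('t',a),('s',b)):
        w=W[k];v,u=np.mgrid[:400,:640]; q=(np.hypot(u-p[0],v-p[1])<12)&(w[...,2]>.028)&(w[...,2]<.07)
        top=q&(w[...,2]>w[q][:,2].max()-.01); pp.append(np.argwhere(top).mean(0)[::-1]); print(k,'ctr',np.round(np.median(w[top],0),4),'max%.4f'%w[q][:,2].max(),q.sum(),pp[-1])
    X,e=tri(ray(t,pp[0]),ray(s,pp[1])); print('  pin tri',np.round(X,4),'%.4f'%e)
w=W['t']; q=w[150:160,262:272]; print('deck',np.median(w[152:162,300:306,2]), 'bench',np.median(w[300:320,300:330,2]),np.median(W['s'][285:300,400:410,2]))
hsv=cv2.cvtColor(t['image'],cv2.COLOR_BGR2HSV);y=cv2.inRange(hsv,(20,120,120),(35,255,255));y[:110]=0;y[170:]=0;y[:,:380]=0;y[:,430:]=0
print('yellow',np.median(w[y>0],0),cv2.minAreaRect(np.argwhere(y>0)[:,::-1].astype(np.float32)))
E
python3 m.py
```

```text
m t h0.0423 [0.4072 0.2995] r0.0267 412 [163.2 266. ]
m s h0.0423 [0.4056 0.2987] r0.0272 739 [312.3 371.8]
   tri [0.4057 0.2993 0.0401] gap0.0024
xs t h0.0263 [0.4359 0.1373] r0.0174 116 [244.6 249.9]
xs s h0.0262 [0.4337 0.1359] r0.0179 158 [339.4 288. ]
   tri [0.4347 0.1371 0.0245] gap0.0025
s t h0.0339 [ 0.433  -0.1196] r0.0220 240 [369.9 248.7]
s s h0.0333 [ 0.4303 -0.1206] r0.0232 195 [391.6 193.7]
   tri [ 0.4317 -0.1198  0.0317] gap0.0028
l t h0.0493 [ 0.4079 -0.2824] r0.0314 612 [452.2 259.6]
l s h0.0496 [ 0.4062 -0.2833] r0.0326 350 [427.3 147.3]
   tri [ 0.4065 -0.2824  0.0472] gap0.0025
tub t h0.0407 [0.4774 0.0048] r0.0270 102 [308.7 228.1]
tub s h0.0415 [0.4753 0.0029] r0.0282 143 [349.4 223.9]
   tri [0.476  0.0044 0.0402] gap0.0025
t ctr [0.6131 0.1301 0.0506] max0.0551 19 [245.71428571 162.5       ]
s ctr [0.611  0.1309 0.0489] max0.0525 38 [257.4  241.75]
  pin tri [0.6125 0.1306 0.0478] 0.0026
t ctr [0.6262 0.0523 0.0504] max0.0532 18 [284.28571429 155.5       ]
s ctr [0.6242 0.0521 0.0495] max0.0532 36 [272.58823529 211.11764706]
  pin tri [0.6258 0.0515 0.0481] 0.0017
t ctr [ 0.639  -0.0268  0.0505] max0.0541 19 [322.5 148.5]
s ctr [ 0.6371 -0.026   0.0489] max0.0530 33 [286.5        184.22222222]
  pin tri [ 0.6388 -0.0272  0.0477] 0.0021
t ctr [ 0.6519 -0.1051  0.0503] max0.0555 21 [360.5 141.5]
s ctr [ 0.6496 -0.1055  0.0493] max0.0529 30 [299.16666667 159.83333333]
  pin tri [ 0.6513 -0.1059  0.0484] 0.0029
deck 0.017708359954339503 bench 3.6353369091801646e-05 0.0013317573432041208
yellow [ 0.65923894 -0.19329394  0.02954067] ((404.2587585449219, 135.84193420410156), (35.691993713378906, 26.677215576171875), 78.2317123413086)
```

Request:
carry_out(
  moves=[
    {"tx": 3.82,"ty": -3.7,"wz": -0.166,"claw": -1},
    {"tx": 3.82,"ty": -3.7,"wz": -0.166,"claw": -1},
    {"tx": 3.82,"ty": -3.7,"wz": -0.166,"claw": -1},
    {"tx": 3.82,"ty": -3.7,"wz": -0.166,"claw": -1},
    {"tx": 3.82,"ty": -3.7,"wz": -0.166,"claw": -1},
    {"tx": 3.82,"ty": -3.7,"wz": -0.166,"claw": -1},
    {"tx": 3.82,"ty": -3.7,"wz": -0.166,"claw": -1},
    {"tz": -5,"claw": -1},
  ],
  newtons=60,
)

```text
invalid input at $.moves[0]: expected keys tx, ty, tz, wx, wy, wz, claw
```

```bash
python3 -c "
from workcell import env
from scipy.spatial.transform import Rotation as R
s=env.get_state();q=s['orientation'];r=R.from_quat(q[[1,2,3,0]]).as_matrix();print(s['tcp_pos'],r,s['joint_pos'],env.hold_point_z)"
```

```text
[0.13864658 0.55757273 0.23049744] [[-9.70422541e-01  2.41411884e-01 -6.28673928e-04]
 [ 2.41412580e-01  9.70421382e-01 -1.51885110e-03]
 [ 2.43409918e-04 -1.62569713e-03 -9.99998649e-01]] [1.18737773e+00 3.13944766e-01 4.51181785e-02 1.30361349e+00
 1.48350574e-05 1.43119875e+00] 0.0187
```

Request:
carry_out(
  moves=[
    {"tx": 3.82,"ty": -3.7,"tz": 0,"wx": 0,"wy": 0,"wz": -0.166,"claw": -1},
    {"tx": 3.82,"ty": -3.7,"tz": 0,"wx": 0,"wy": 0,"wz": -0.166,"claw": -1},
    {"tx": 3.82,"ty": -3.7,"tz": 0,"wx": 0,"wy": 0,"wz": -0.166,"claw": -1},
    {"tx": 3.82,"ty": -3.7,"tz": 0,"wx": 0,"wy": 0,"wz": -0.166,"claw": -1},
    {"tx": 3.82,"ty": -3.7,"tz": 0,"wx": 0,"wy": 0,"wz": -0.166,"claw": -1},
    {"tx": 3.82,"ty": -3.7,"tz": 0,"wx": 0,"wy": 0,"wz": -0.166,"claw": -1},
    {"tx": 3.82,"ty": -3.7,"tz": 0,"wx": 0,"wy": 0,"wz": -0.166,"claw": -1},
    {"tx": 0,"ty": 0,"tz": -5,"wx": 0,"wy": 0,"wz": 0,"claw": -1},
  ],
  newtons=60,
)

```text
clock: 1.1
tcp_pos: [0.4117, 0.298, 0.1837]
orientation: [0.002, 0.649, 0.761, 0.004]
wrist_force: [-0.0, 1.5, -0.8]
finger_gap: 0.0853
grip_force: 0.0
```

Request:
carry_out(
  moves=[
    {"tx": 0,"ty": 0,"tz": -4.5,"wx": 0,"wy": 0,"wz": 0,"claw": -1},
    {"tx": 0,"ty": 0,"tz": -4.5,"wx": 0,"wy": 0,"wz": 0,"claw": -1},
    {"tx": 0,"ty": 0,"tz": -4.0,"wx": 0,"wy": 0,"wz": 0,"claw": -1},
    {"tx": 0,"ty": 0,"tz": 0,"wx": 0,"wy": 0,"wz": 0,"claw": -1},
  ],
)

```text
clock: 1.6
tcp_pos: [0.4032, 0.2974, 0.0484]
orientation: [-0.001, 0.646, 0.763, -0.004]
wrist_force: [-0.6, 0.4, 0.6]
finger_gap: 0.0857
grip_force: 0.0
```

```bash
python3 - <<'E'
from h import *
c=grab('wrist'); show(c,'w1.png'); print(c['hand_eye'].round(4),c['s']['tcp_pos'],c['s']['orientation'])
E
```

```text
[[-0.000e+00 -9.483e-01 -3.173e-01  8.160e-02]
 [ 1.000e+00 -3.000e-04  8.000e-04  1.000e-03]
 [-8.000e-04 -3.173e-01  9.483e-01 -1.426e-01]
 [ 0.000e+00  0.000e+00  0.000e+00  1.000e+00]] [0.40317063 0.29740475 0.04836974] [-0.00143794  0.64645987  0.76293851 -0.00352006]
```

View pics/w1.png

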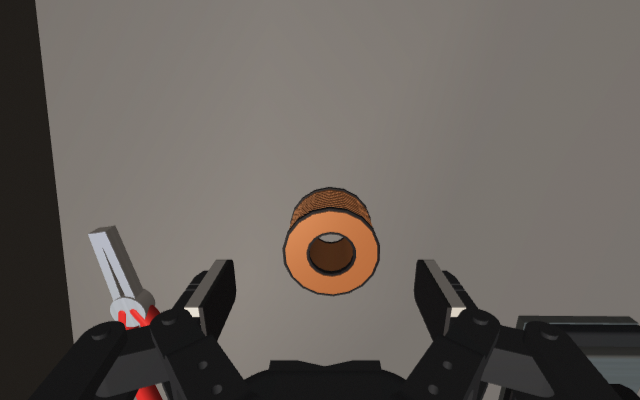

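The wrist view shows the spool's ring centred at (331,252), between the pads at columns ~200 and ~450. That agrees with the measured position, so I'll go down and grip.

Request:
carry_out(
  moves=[
    {"tx": 0.2,"ty": 0.1,"tz": -2,"wx": 0,"wy": 0,"wz": 0,"claw": -1},
    {"tx": 0.1,"ty": 0.1,"tz": -2,"wx": 0,"wy": 0,"wz": 0,"claw": -1},
    {"tx": 0,"ty": 0,"tz": 0,"wx": 0,"wy": 0,"wz": 0,"claw": 1},
    {"tx": 0,"ty": 0,"tz": 0,"wx": 0,"wy": 0,"wz": 0,"claw": 1},
    {"tx": 0,"ty": 0,"tz": 0,"wx": 0,"wy": 0,"wz": 0,"claw": 1},
    {"tx": 0,"ty": 0,"tz": 0,"wx": 0,"wy": 0,"wz": 0,"claw": 1},
  ],
  newtons=60,
)

```text
clock: 2.4
tcp_pos: [0.4103, 0.3017, 0.0136]
orientation: [0.001, 0.646, 0.763, 0.001]
wrist_force: [-1.3, -0.6, 5.1]
finger_gap: 0.052
grip_force: 62.0
```

Request:
carry_out(
  moves=[
    {"tx": 0,"ty": 0,"tz": 4.5,"wx": 0,"wy": 0,"wz": 0,"claw": 1},
    {"tx": 0,"ty": 0,"tz": 4.5,"wx": 0,"wy": 0,"wz": 0,"claw": 1},
    {"tx": 3.6,"ty": -4.12,"tz": 0,"wx": 0,"wy": 0,"wz": 0,"claw": 1},
    {"tx": 3.6,"ty": -4.12,"tz": 0,"wx": 0,"wy": 0,"wz": 0,"claw": 1},
    {"tx": 3.6,"ty": -4.12,"tz": 0,"wx": 0,"wy": 0,"wz": 0,"claw": 1},
    {"tx": 3.6,"ty": -4.12,"tz": 0,"wx": 0,"wy": 0,"wz": 0,"claw": 1},
    {"tx": 3.6,"ty": -4.12,"tz": 0,"wx": 0,"wy": 0,"wz": 0,"claw": 1},
    {"tx": 3.6,"ty": -4.12,"tz": 0,"wx": 0,"wy": 0,"wz": 0,"claw": 1},
  ],
)

```text
clock: 3.4
tcp_pos: [0.6267, 0.0524, 0.103]
orientation: [0.001, 0.646, 0.763, 0.001]
wrist_force: [0.5, 1.4, -1.8]
finger_gap: 0.051
grip_force: 63.4
```

Request:
carry_out(
  moves=[
    {"tx": 0,"ty": 0,"tz": 0,"wx": 0,"wy": 0,"wz": 0,"claw": 1},
    {"tx": 0,"ty": 0,"tz": -2.5,"wx": 0,"wy": 0,"wz": 0,"claw": 1},
    {"tx": 0,"ty": 0,"tz": 0,"wx": 0,"wy": 0,"wz": 0,"claw": 1},
  ],
)

```text
clock: 3.78
tcp_pos: [0.6231, 0.0544, 0.0753]
orientation: [-0.002, 0.646, 0.763, -0.001]
wrist_force: [-1.0, 1.3, -1.1]
finger_gap: 0.0515
grip_force: 63.5
```

```bash
python3 - <<'E'
from h import *
c=grab('wrist'); w=grab('side'); im=np.hstack([cv2.resize(c['image'],(400,250)),w['image'][75:325,150:550]]); cv2.imwrite('pics/w2.png',im); print(c['s']['tcp_pos'],c['s']['orientation'])
E
```

```text
[0.62306536 0.05441165 0.07528148] [-0.00160953  0.64628202  0.76309611 -0.00113144]
```

View pics/w2.png

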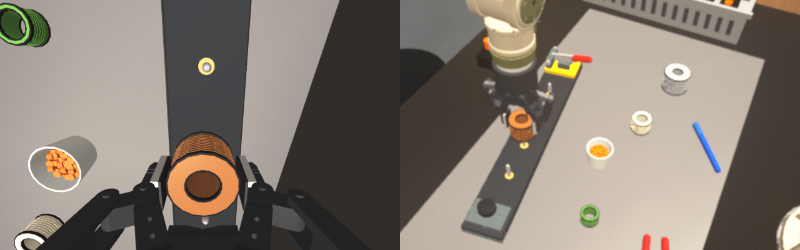

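The side crop (right half) shows the spool at (521,125) above its pin, with the next pin at (509,172). I'll measure the held spool's position in that view.

```bash
cat > held.py <<'E'
from h import *
import sys
lo,hi,D,px,py=eval(sys.argv[1])
w=pickle.load(open('side.pkl','rb')); P=world(w)
hsv=cv2.cvtColor(w['image'],cv2.COLOR_BGR2HSV); m=(cv2.inRange(hsv,lo,hi)>0)
m&=np.linalg.norm(P[...,:2]-[px,py],axis=-1)<.06
m&=P[...,2]>.03
p=P[m]; # fit cylinder axis of known diameter to points on the outside
h=np.percentile(p[:,2],97); q=p[(p[:,2]>h-.006)]
cc,r=cv2.minEnclosingCircle(q[:,:2].astype(np.float32)); print(len(p),'top %.4f'%h,'z low %.4f'%p[:,2].min(),np.round(cc,4),'r%.4f'%r)
from scipy.optimize import least_squares
s=p[(p[:,2]<h-.010)]
f=least_squares(lambda c:np.hypot(s[:,0]-c[0],s[:,1]-c[1])-D/2,[px,py],loss='soft_l1',f_scale=.001); print('side fit',f.x.round(4),len(s))
E
python3 held.py "((3,90,60),(25,255,255),.053,.6252,.052)"
```

```text
1920 top 0.4923 z low 0.0639 [0.6185 0.1043] r0.0216
side fit [0.6029 0.0562] 1797
```

```bash
sed -i 's/m&=P\[...,2\]>.03/m\&=(P[...,2]>.03)\&(P[...,2]<.15)/' held.py; python3 held.py "((3,110,60),(20,255,255),.053,.6252,.052)"
```

```text
645 top 0.1064 z low 0.0649 [0.6204 0.0542] r0.0301
side fit [0.6229 0.0508] 287
```

Request:
carry_out(
  moves=[
    {"tx": 0.1,"ty": 0.1,"tz": -2,"wx": 0,"wy": 0,"wz": 0,"claw": 1},
    {"tx": 0,"ty": 0,"tz": -1.6,"wx": 0,"wy": 0,"wz": 0,"claw": 1},
    {"tx": 0,"ty": 0,"tz": -0.9,"wx": 0,"wy": 0,"wz": 0,"claw": 1},
    {"tx": 0,"ty": 0,"tz": 0,"wx": 0,"wy": 0,"wz": 0,"claw": 1},
  ],
)

```text
clock: 4.38
tcp_pos: [0.6263, 0.0551, 0.0318]
orientation: [0.0, 0.646, 0.763, 0.0]
wrist_force: [0.0, 0.4, -2.1]
finger_gap: 0.052
grip_force: 63.5
```

Open partly, then fully, and lift.

Request:
carry_out(
  moves=[
    {"tx": 0,"ty": 0,"tz": -0.1,"wx": 0,"wy": 0,"wz": 0,"claw": 0},
    {"tx": 0,"ty": 0,"tz": 0,"wx": 0,"wy": 0,"wz": 0,"claw": -1},
    {"tx": 0,"ty": 0,"tz": 0,"wx": 0,"wy": 0,"wz": 0,"claw": -1},
    {"tx": 0,"ty": 0,"tz": 0,"wx": 0,"wy": 0,"wz": 0,"claw": -1},
    {"tx": 0,"ty": 0,"tz": 3,"wx": 0,"wy": 0,"wz": 0,"claw": -1},
    {"tx": 0,"ty": 0,"tz": 4.5,"wx": 0,"wy": 0,"wz": 0,"claw": -1},
  ],
)

```text
clock: 5.12
tcp_pos: [0.6248, 0.0548, 0.1042]
orientation: [-0.002, 0.646, 0.763, -0.001]
wrist_force: [0.3, -0.3, 0.2]
finger_gap: 0.0856
grip_force: 0.0
```

```bash
python3 - <<'E'
from h import *
grab('side')
E
python3 held.py "((3,110,60),(20,255,255),.053,.6252,.052)"
```

```text
596 top 0.0607 z low 0.0300 [0.6246 0.0523] r0.0273
side fit [0.6257 0.0516] 203
```

Request:
carry_out(
  moves=[
    {"tx": -3.13,"ty": -4.82,"tz": 0,"wx": 0,"wy": 0,"wz": 0,"claw": -1},
    {"tx": -3.13,"ty": -4.82,"tz": 0,"wx": 0,"wy": 0,"wz": 0,"claw": -1},
    {"tx": -3.13,"ty": -4.82,"tz": 0,"wx": 0,"wy": 0,"wz": 0,"claw": -1},
    {"tx": -3.13,"ty": -4.82,"tz": 0,"wx": 0,"wy": 0,"wz": 0,"claw": -1},
    {"tx": -3.13,"ty": -4.82,"tz": 0,"wx": 0,"wy": 0,"wz": 0,"claw": -1},
    {"tx": -3.13,"ty": -4.82,"tz": 0,"wx": 0,"wy": 0,"wz": 0,"claw": -1},
    {"tx": -3.13,"ty": -4.82,"tz": 0,"wx": 0,"wy": 0,"wz": 0,"claw": -1},
    {"tx": 0,"ty": 0,"tz": 0,"wx": 0,"wy": 0,"wz": 0,"claw": -1},
  ],
)

```text
clock: 6.18
tcp_pos: [0.4055, -0.286, 0.1055]
orientation: [0.001, 0.649, 0.761, -0.0]
wrist_force: [0.2, 1.4, -1.4]
finger_gap: 0.0856
grip_force: 0.0
```

```bash
python3 - <<'E'
from h import *
from workcell import env
for _ in range(1):
    c=grab('wrist'); print(env.get_state()['tcp_pos'],env.get_state()['orientation'])
show(c,'w3.png')
E
```

```text
[ 0.40625736 -0.28415299  0.10534803] [2.34109990e-04 6.48069933e-01 7.61580783e-01 1.37245745e-04]
```

View pics/w3.png

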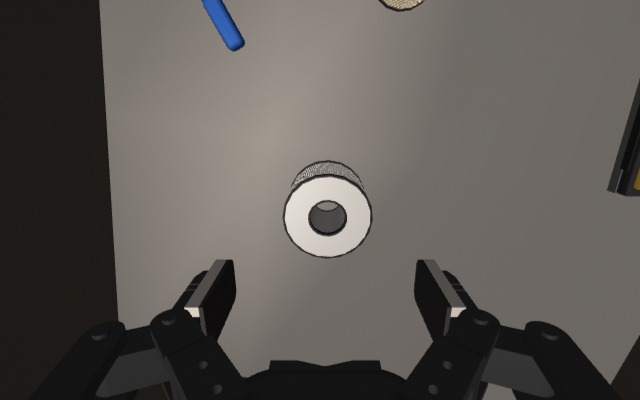

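Spool L's ring is centred at (328,216), midway between the pads. Descend to TCP z ≈ 0.0105 and grip.

Request:
carry_out(
  moves=[
    {"tx": 0.1,"ty": 0,"tz": -3.4,"wx": 0,"wy": 0,"wz": 0,"claw": -1},
    {"tx": 0,"ty": 0,"tz": -3,"wx": 0,"wy": 0,"wz": 0,"claw": -1},
    {"tx": 0,"ty": 0,"tz": -3,"wx": 0,"wy": 0,"wz": 0,"claw": -1},
    {"tx": 0,"ty": 0,"tz": 0,"wx": 0,"wy": 0,"wz": 0,"claw": 1},
    {"tx": 0,"ty": 0,"tz": 0,"wx": 0,"wy": 0,"wz": 0,"claw": 1},
    {"tx": 0,"ty": 0,"tz": 0,"wx": 0,"wy": 0,"wz": 0,"claw": 1},
    {"tx": 0,"ty": 0,"tz": 0,"wx": 0,"wy": 0,"wz": 0,"claw": 1},
  ],
)

```text
clock: 7.1
tcp_pos: [0.4087, -0.2829, 0.0121]
orientation: [0.001, 0.646, 0.763, -0.0]
wrist_force: [0.0, -0.8, -2.3]
finger_gap: 0.0615
grip_force: 65.3
```

Request:
carry_out(
  moves=[
    {"tx": 0,"ty": 0,"tz": 4.5,"wx": 0,"wy": 0,"wz": 0,"claw": 1},
    {"tx": 0,"ty": 0,"tz": 4.5,"wx": 0,"wy": 0,"wz": 0,"claw": 1},
    {"tx": 0,"ty": 0,"tz": 0.5,"wx": 0,"wy": 0,"wz": 0,"claw": 1},
  ],
)

```text
clock: 7.48
tcp_pos: [0.4102, -0.2846, 0.1101]
orientation: [0.004, 0.646, 0.763, -0.0]
wrist_force: [-0.6, -0.7, -2.6]
finger_gap: 0.0614
grip_force: 66.8
```

Request:
carry_out(
  moves=[
    {"tx": 2.55,"ty": 5.17,"tz": 0,"wx": 0,"wy": 0,"wz": 0,"claw": 1},
    {"tx": 2.55,"ty": 5.17,"tz": 0,"wx": 0,"wy": 0,"wz": 0,"claw": 1},
    {"tx": 2.55,"ty": 5.17,"tz": 0,"wx": 0,"wy": 0,"wz": 0,"claw": 1},
    {"tx": 2.55,"ty": 5.17,"tz": 0,"wx": 0,"wy": 0,"wz": 0,"claw": 1},
    {"tx": 2.55,"ty": 5.17,"tz": 0,"wx": 0,"wy": 0,"wz": 0,"claw": 1},
    {"tx": 2.55,"ty": 5.17,"tz": 0,"wx": 0,"wy": 0,"wz": 0,"claw": 1},
    {"tx": 2.55,"ty": 5.17,"tz": 0,"wx": 0,"wy": 0,"wz": 0,"claw": 1},
    {"tx": 2.55,"ty": 5.17,"tz": 0,"wx": 0,"wy": 0,"wz": 0,"claw": 1},
  ],
)

```text
clock: 8.48
tcp_pos: [0.6121, 0.1327, 0.1051]
orientation: [-0.0, 0.646, 0.763, -0.001]
wrist_force: [1.0, -0.1, -1.9]
finger_gap: 0.0613
grip_force: 66.7
```

Request:
carry_out(
  moves=[
    {"tx": 0,"ty": 0,"tz": 0,"wx": 0,"wy": 0,"wz": 0,"claw": 1},
    {"tx": 0,"ty": 0,"tz": -2.5,"wx": 0,"wy": 0,"wz": 0,"claw": 1},
    {"tx": 0,"ty": 0,"tz": 0,"wx": 0,"wy": 0,"wz": 0,"claw": 1},
  ],
)

```text
clock: 8.85
tcp_pos: [0.6093, 0.1302, 0.0784]
orientation: [-0.002, 0.647, 0.763, -0.002]
wrist_force: [-1.0, 0.6, -1.9]
finger_gap: 0.0616
grip_force: 66.8
```

```bash
python3 - <<'E'
from h import *
c=grab('side'); show(c,'s3.png',(180,120,400,320),2); print(c['s']['tcp_pos'])
E
python3 held.py "((0,0,40),(180,90,255),.062,.612,.1306)"
```

```text
[0.60926651 0.13019221 0.07838403]
1494 top 0.1464 z low 0.0304 [0.6103 0.1426] r0.0585
side fit [0.6074 0.1251] 1255
```

View pics/s3.png

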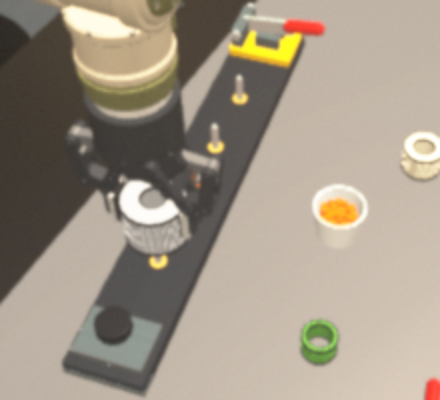

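Spool L hangs over the foot of its pin, which shows at crop (158,262). The fit picked up parts of the gripper, so I'll restrict it to the bright ring.

```bash
cat > ring.py <<'E'
from h import *
import sys
lo,hi,z0,z1,px,py=eval(sys.argv[1])
w=pickle.load(open('side.pkl','rb')); P=world(w)
m=(cv2.inRange(cv2.cvtColor(w['image'],cv2.COLOR_BGR2HSV),lo,hi)>0)&(np.linalg.norm(P[...,:2]-[px,py],axis=-1)<.045)&(P[...,2]>z0)&(P[...,2]<z1)
n,lab,st,_=cv2.connectedComponentsWithStats(m.astype(np.uint8)); k=1+st[1:,4].argmax(); q=P[lab==k]
cc,r=cv2.minEnclosingCircle(q[:,:2].astype(np.float32)); print(len(q),np.round(cc,4),'r%.4f'%r,'z',np.percentile(q[:,2],[3,50,97]).round(4), 'tilt', np.round(np.linalg.lstsq(np.c_[q[:,:2],np.ones(len(q))],q[:,2],rcond=None)[0][:2],3))
E
python3 ring.py "((0,0,150),(180,60,255),.107,.122,.612,.1306)"
```

```text
385 [0.6048 0.1305] r0.0363 z [0.1106 0.1158 0.1179] tilt [-0.004  0.019]
```

Request:
carry_out(
  moves=[
    {"tx": 0.1,"ty": 0,"tz": -2,"wx": 0,"wy": 0,"wz": 0,"claw": 1},
    {"tx": 0,"ty": 0,"tz": -1.8,"wx": 0,"wy": 0,"wz": 0,"claw": 1},
    {"tx": 0,"ty": 0,"tz": -1.0,"wx": 0,"wy": 0,"wz": 0,"claw": 1},
    {"tx": 0,"ty": 0,"tz": -0.3,"wx": 0,"wy": 0,"wz": 0,"claw": 1},
    {"tx": 0,"ty": 0,"tz": 0,"wx": 0,"wy": 0,"wz": 0,"claw": 1},
  ],
)

```text
clock: 9.52
tcp_pos: [0.6134, 0.1309, 0.0309]
orientation: [0.0, 0.647, 0.763, 0.0]
wrist_force: [-0.2, 0.0, -1.6]
finger_gap: 0.0611
grip_force: 66.8
```

Request:
carry_out(
  moves=[
    {"tx": 0,"ty": 0,"tz": -0.1,"wx": 0,"wy": 0,"wz": 0,"claw": 0},
    {"tx": 0,"ty": 0,"tz": 0,"wx": 0,"wy": 0,"wz": 0,"claw": -1},
    {"tx": 0,"ty": 0,"tz": 0,"wx": 0,"wy": 0,"wz": 0,"claw": -1},
    {"tx": 0,"ty": 0,"tz": 0,"wx": 0,"wy": 0,"wz": 0,"claw": -1},
    {"tx": 0,"ty": 0,"tz": 3,"wx": 0,"wy": 0,"wz": 0,"claw": -1},
    {"tx": 0,"ty": 0,"tz": 4.5,"wx": 0,"wy": 0,"wz": 0,"claw": -1},
    {"tx": 0,"ty": 0,"tz": 0,"wx": 0,"wy": 0,"wz": 0,"claw": -1},
  ],
)

```text
clock: 10.4
tcp_pos: [0.6162, 0.1314, 0.1088]
orientation: [0.003, 0.646, 0.763, 0.003]
wrist_force: [0.4, 0.0, -0.7]
finger_gap: 0.0857
grip_force: 0.0
```

```bash
python3 - <<'E'
from h import *
grab('side')
E
python3 ring.py "((0,0,150),(180,60,255),.06,.076,.612,.1306)"
```

```text
579 [0.6128 0.1276] r0.0315 z [0.0645 0.0668 0.069 ] tilt [ 0.    -0.002]
```

Request:
carry_out(
  moves=[
    {"tx": -4.45,"ty": 0.15,"tz": 0,"wx": 0,"wy": 0,"wz": 0,"claw": -1},
    {"tx": -4.45,"ty": 0.15,"tz": 0,"wx": 0,"wy": 0,"wz": 0,"claw": -1},
    {"tx": -4.45,"ty": 0.15,"tz": 0,"wx": 0,"wy": 0,"wz": 0,"claw": -1},
    {"tx": -4.45,"ty": 0.15,"tz": 0,"wx": 0,"wy": 0,"wz": 0,"claw": -1},
    {"tx": 0,"ty": 0,"tz": -4,"wx": 0,"wy": 0,"wz": 0,"claw": -1},
    {"tx": 0,"ty": 0,"tz": -3.0,"wx": 0,"wy": 0,"wz": 0,"claw": -1},
    {"tx": 0,"ty": 0,"tz": -2.6,"wx": 0,"wy": 0,"wz": 0,"claw": -1},
    {"tx": 0,"ty": 0,"tz": 0,"wx": 0,"wy": 0,"wz": 0,"claw": -1},
  ],
)

```text
clock: 11.45
tcp_pos: [0.4321, 0.1367, 0.006]
orientation: [-0.002, 0.646, 0.763, -0.002]
wrist_force: [-0.7, -0.2, -0.9]
finger_gap: 0.0854
grip_force: 0.0
```

Request:
carry_out(
  moves=[
    {"tx": 0,"ty": 0,"tz": 0,"wx": 0,"wy": 0,"wz": 0,"claw": 1},
    {"tx": 0,"ty": 0,"tz": 0,"wx": 0,"wy": 0,"wz": 0,"claw": 1},
    {"tx": 0,"ty": 0,"tz": 0,"wx": 0,"wy": 0,"wz": 0,"claw": 1},
    {"tx": 0,"ty": 0,"tz": 0,"wx": 0,"wy": 0,"wz": 0,"claw": 1},
    {"tx": 0,"ty": 0,"tz": 0,"wx": 0,"wy": 0,"wz": 0,"claw": 1},
  ],
)

```text
clock: 12.08
tcp_pos: [0.4361, 0.1372, 0.0097]
orientation: [0.001, 0.646, 0.763, 0.001]
wrist_force: [-1.1, 0.4, 7.3]
finger_gap: 0.0321
grip_force: 58.9
```

Request:
carry_out(
  moves=[
    {"tx": 0,"ty": 0,"tz": 1,"wx": 0,"wy": 0,"wz": 0,"claw": 1},
    {"tx": 0,"ty": 0,"tz": 4,"wx": 0,"wy": 0,"wz": 0,"claw": 1},
    {"tx": 0,"ty": 0,"tz": 4,"wx": 0,"wy": 0,"wz": 0,"claw": 1},
    {"tx": 0,"ty": 0,"tz": 0,"wx": 0,"wy": 0,"wz": 0,"claw": 1},
  ],
)

```text
clock: 12.58
tcp_pos: [0.4379, 0.1374, 0.102]
orientation: [0.002, 0.646, 0.763, 0.003]
wrist_force: [0.9, -0.3, -0.3]
finger_gap: 0.0328
grip_force: 59.7
```

```bash
python3 - <<'E'
from h import *
c=grab('wrist');w=grab('side'); im=np.hstack([cv2.resize(c['image'],(400,250)),w['image'][150:400,150:550]]); cv2.imwrite('pics/w4.png',im); print(c['s']['tcp_pos'],c['s']['finger_gap'])
E
python3 ring.py "((40,80,40),(80,255,255),.05,.14,.435,.1366)"
```

```text
[0.43791601 0.13743463 0.10202584] 0.03280358248303989
346 [0.4331 0.1361] r0.0190 z [0.0943 0.1116 0.1172] tilt [ 0.048 -0.032]
```

View pics/w4.png

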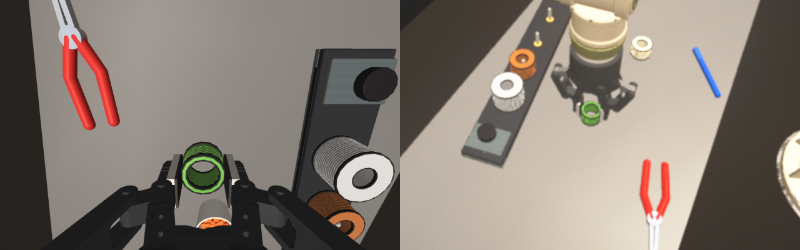

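The green spool sits upright and centred in the pads (wrist half, (203,170)). L and m are both seated on the rack (side half, (507,92) and (522,63)). Carry it to the pin next to the cutter.

Request:
carry_out(
  moves=[
    {"tx": 3.6,"ty": -4.04,"tz": 0,"wx": 0,"wy": 0,"wz": 0,"claw": 1},
    {"tx": 3.6,"ty": -4.04,"tz": 0,"wx": 0,"wy": 0,"wz": 0,"claw": 1},
    {"tx": 3.6,"ty": -4.04,"tz": 0,"wx": 0,"wy": 0,"wz": 0,"claw": 1},
    {"tx": 3.6,"ty": -4.04,"tz": 0,"wx": 0,"wy": 0,"wz": 0,"claw": 1},
    {"tx": 3.6,"ty": -4.04,"tz": 0,"wx": 0,"wy": 0,"wz": 0,"claw": 1},
    {"tx": 3.6,"ty": -4.04,"tz": 0,"wx": 0,"wy": 0,"wz": 0,"claw": 1},
    {"tx": 0,"ty": 0,"tz": -2.5,"wx": 0,"wy": 0,"wz": 0,"claw": 1},
    {"tx": 0,"ty": 0,"tz": 0,"wx": 0,"wy": 0,"wz": 0,"claw": 1},
  ],
)

```text
clock: 13.68
tcp_pos: [0.6482, -0.1052, 0.0691]
orientation: [-0.004, 0.647, 0.763, -0.002]
wrist_force: [-0.0, 1.0, -1.0]
finger_gap: 0.0322
grip_force: 59.7
```

```bash
python3 - <<'E'
from h import *
c=grab('side'); show(c,'s5.png',(230,90,380,240),3); print(c['s']['tcp_pos'])
E
python3 ring.py "((40,80,40),(80,255,255),.05,.14,.65,-.1055)"
```

```text
[ 0.64816962 -0.10515062  0.06905657]
195 [ 0.6455 -0.1041] r0.0185 z [0.0631 0.0767 0.085 ] tilt [0.101 0.018]
```

View pics/s5.png

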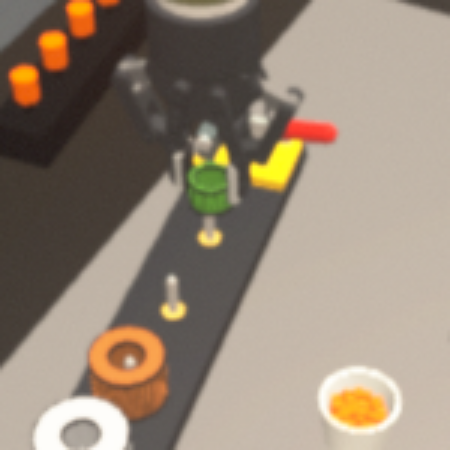

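The green spool at (210,187) is right above its pin foot at (209,236), about 3 mm short in x.

Request:
carry_out(
  moves=[
    {"tx": 0.2,"ty": -0.1,"tz": -1,"wx": 0,"wy": 0,"wz": 0,"claw": 1},
    {"tx": 0,"ty": 0,"tz": -1.8,"wx": 0,"wy": 0,"wz": 0,"claw": 1},
    {"tx": 0,"ty": 0,"tz": -1.2,"wx": 0,"wy": 0,"wz": 0,"claw": 1},
    {"tx": 0,"ty": 0,"tz": -0.6,"wx": 0,"wy": 0,"wz": 0,"claw": 1},
    {"tx": 0,"ty": 0,"tz": 0,"wx": 0,"wy": 0,"wz": 0,"claw": 1},
  ],
)

```text
clock: 14.35
tcp_pos: [0.6528, -0.106, 0.0278]
orientation: [-0.0, 0.646, 0.763, 0.0]
wrist_force: [-1.6, 0.4, 3.3]
finger_gap: 0.0325
grip_force: 60.0
```

Request:
carry_out(
  moves=[
    {"tx": 0,"ty": 0,"tz": 0,"wx": 0,"wy": 0,"wz": 0,"claw": 0.2},
    {"tx": 0,"ty": 0,"tz": 0,"wx": 0,"wy": 0,"wz": 0,"claw": -1},
    {"tx": 0,"ty": 0,"tz": 0,"wx": 0,"wy": 0,"wz": 0,"claw": -1},
    {"tx": 0,"ty": 0,"tz": 0,"wx": 0,"wy": 0,"wz": 0,"claw": -1},
    {"tx": 0,"ty": 0,"tz": 3,"wx": 0,"wy": 0,"wz": 0,"claw": -1},
    {"tx": 0,"ty": 0,"tz": 4.7,"wx": 0,"wy": 0,"wz": 0,"claw": -1},
    {"tx": 0,"ty": 0,"tz": 0,"wx": 0,"wy": 0,"wz": 0,"claw": -1},
  ],
)

```text
clock: 15.22
tcp_pos: [0.6562, -0.1072, 0.109]
orientation: [0.004, 0.646, 0.763, 0.002]
wrist_force: [1.5, -0.1, -0.6]
finger_gap: 0.0856
grip_force: 0.0
```

```bash
python3 - <<'E'
from h import *
grab('side')
E
python3 ring.py "((40,80,40),(80,255,255),.03,.14,.65,-.1055)"
```

```text
144 [ 0.6517 -0.1059] r0.0183 z [0.0308 0.0407 0.0439] tilt [ 0.019 -0.061]
```

Request:
carry_out(
  moves=[
    {"tx": -5.53,"ty": -0.33,"tz": 0,"wx": 0,"wy": 0,"wz": 0,"claw": -1},
    {"tx": -5.53,"ty": -0.33,"tz": 0,"wx": 0,"wy": 0,"wz": 0,"claw": -1},
    {"tx": -5.53,"ty": -0.33,"tz": 0,"wx": 0,"wy": 0,"wz": 0,"claw": -1},
    {"tx": -5.53,"ty": -0.33,"tz": 0,"wx": 0,"wy": 0,"wz": 0,"claw": -1},
    {"tx": 0,"ty": 0,"tz": -3.9,"wx": 0,"wy": 0,"wz": 0,"claw": -1},
    {"tx": 0,"ty": 0,"tz": -3.0,"wx": 0,"wy": 0,"wz": 0,"claw": -1},
    {"tx": 0,"ty": 0,"tz": -2.6,"wx": 0,"wy": 0,"wz": 0,"claw": -1},
    {"tx": 0,"ty": 0,"tz": 0,"wx": 0,"wy": 0,"wz": 0,"claw": -1},
  ],
)

```text
clock: 16.27
tcp_pos: [0.4291, -0.1183, 0.007]
orientation: [-0.003, 0.646, 0.763, -0.001]
wrist_force: [-0.6, -0.0, -0.8]
finger_gap: 0.0857
grip_force: 0.0
```

Request:
carry_out(
  moves=[
    {"tx": 0,"ty": 0,"tz": 0,"wx": 0,"wy": 0,"wz": 0,"claw": 1},
    {"tx": 0,"ty": 0,"tz": 0,"wx": 0,"wy": 0,"wz": 0,"claw": 1},
    {"tx": 0,"ty": 0,"tz": 0,"wx": 0,"wy": 0,"wz": 0,"claw": 1},
    {"tx": 0,"ty": 0,"tz": 0,"wx": 0,"wy": 0,"wz": 0,"claw": 1},
    {"tx": 0,"ty": 0,"tz": 0,"wx": 0,"wy": 0,"wz": 0,"claw": 1},
  ],
)

```text
clock: 16.9
tcp_pos: [0.4329, -0.12, 0.0107]
orientation: [0.001, 0.646, 0.763, 0.0]
wrist_force: [-0.4, -0.3, 4.9]
finger_gap: 0.0415
grip_force: 60.6
```

Request:
carry_out(
  moves=[
    {"tx": 0,"ty": 0,"tz": 4.5,"wx": 0,"wy": 0,"wz": 0,"claw": 1},
    {"tx": 0,"ty": 0,"tz": 4.5,"wx": 0,"wy": 0,"wz": 0,"claw": 1},
    {"tx": 5.19,"ty": 2.33,"tz": 0,"wx": 0,"wy": 0,"wz": 0,"claw": 1},
    {"tx": 5.19,"ty": 2.33,"tz": 0,"wx": 0,"wy": 0,"wz": 0,"claw": 1},
    {"tx": 5.19,"ty": 2.33,"tz": 0,"wx": 0,"wy": 0,"wz": 0,"claw": 1},
    {"tx": 5.19,"ty": 2.33,"tz": 0,"wx": 0,"wy": 0,"wz": 0,"claw": 1},
    {"tx": 0,"ty": 0,"tz": -2,"wx": 0,"wy": 0,"wz": 0,"claw": 1},
    {"tx": 0,"ty": 0,"tz": 0,"wx": 0,"wy": 0,"wz": 0,"claw": 1},
  ],
)

```text
clock: 17.9
tcp_pos: [0.6383, -0.0256, 0.0777]
orientation: [-0.002, 0.646, 0.763, -0.001]
wrist_force: [-0.1, -0.0, -0.4]
finger_gap: 0.0419
grip_force: 61.4
```

```bash
python3 - <<'E'
from h import *
c=grab('side'); show(c,'s6.png',(230,90,380,240),3); print(c['s']['tcp_pos'])
E
```

```text
[ 0.63831175 -0.02560801  0.07767985]
```

View pics/s6.png

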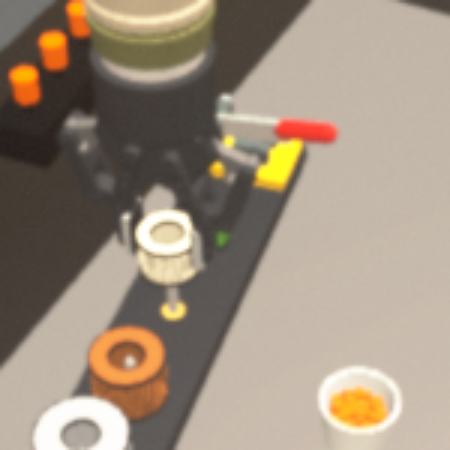

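The cream spool at (168,250) is above its pin foot at (173,310), about 2–3 mm off to the left, so I'll nudge it −y while lowering.

Request:
carry_out(
  moves=[
    {"tx": 0,"ty": -0.2,"tz": -1,"wx": 0,"wy": 0,"wz": 0,"claw": 1},
    {"tx": 0,"ty": 0,"tz": -2.0,"wx": 0,"wy": 0,"wz": 0,"claw": 1},
    {"tx": 0,"ty": 0,"tz": -1.5,"wx": 0,"wy": 0,"wz": 0,"claw": 1},
    {"tx": 0,"ty": 0,"tz": -0.6,"wx": 0,"wy": 0,"wz": 0,"claw": 1},
    {"tx": 0,"ty": 0,"tz": 0,"wx": 0,"wy": 0,"wz": 0,"claw": 1},
  ],
)

```text
clock: 18.58
tcp_pos: [0.6395, -0.0286, 0.0289]
orientation: [0.0, 0.647, 0.763, 0.0]
wrist_force: [-0.7, -0.3, -1.2]
finger_gap: 0.0417
grip_force: 61.4
```

Release, rise, and back off towards the robot's left so both cameras have a clear view.

Request:
carry_out(
  moves=[
    {"tx": 0,"ty": 0,"tz": -0.1,"wx": 0,"wy": 0,"wz": 0,"claw": 0.1},
    {"tx": 0,"ty": 0,"tz": 0,"wx": 0,"wy": 0,"wz": 0,"claw": -1},
    {"tx": 0,"ty": 0,"tz": 0,"wx": 0,"wy": 0,"wz": 0,"claw": -1},
    {"tx": 0,"ty": 0,"tz": 0,"wx": 0,"wy": 0,"wz": 0,"claw": -1},
    {"tx": 0,"ty": 0,"tz": 3,"wx": 0,"wy": 0,"wz": 0,"claw": -1},
    {"tx": 0,"ty": 0,"tz": 5,"wx": 0,"wy": 0,"wz": 0,"claw": -1},
    {"tx": 0,"ty": 0,"tz": 5,"wx": 0,"wy": 0,"wz": 0,"claw": -1},
    {"tx": -4,"ty": -4,"tz": 0,"wx": 0,"wy": 0,"wz": 0,"claw": -1},
  ],
)

```text
clock: 19.58
tcp_pos: [0.605, -0.0681, 0.1627]
orientation: [0.006, 0.645, 0.764, 0.003]
wrist_force: [-0.6, -2.3, -0.2]
finger_gap: 0.0856
grip_force: 0.0
```

Request:
carry_out(
  moves=[
    {"tx": -4,"ty": -4.5,"tz": 0,"wx": 0,"wy": 0,"wz": 0,"claw": -1},
    {"tx": -4,"ty": -4.5,"tz": 0,"wx": 0,"wy": 0,"wz": 0,"claw": -1},
    {"tx": -4,"ty": -4.5,"tz": 0,"wx": 0,"wy": 0,"wz": 0,"claw": -1},
    {"tx": -4,"ty": -4.5,"tz": 0,"wx": 0,"wy": 0,"wz": 0,"claw": -1},
    {"tx": -2,"ty": -5.5,"tz": 0,"wx": 0,"wy": 0,"wz": 0,"claw": -1},
    {"tx": 0,"ty": -5.5,"tz": 0,"wx": 0,"wy": 0,"wz": 0,"claw": -1},
    {"tx": 0,"ty": 0,"tz": 0,"wx": 0,"wy": 0,"wz": 0,"claw": -1},
    {"tx": 0,"ty": 0,"tz": 0,"wx": 0,"wy": 0,"wz": 0,"claw": -1},
  ],
)

```text
clock: 20.58
tcp_pos: [0.4191, -0.3581, 0.1569]
orientation: [-0.001, 0.647, 0.763, 0.0]
wrist_force: [0.1, 0.9, 0.2]
finger_gap: 0.0859
grip_force: 0.0
```

```bash
cat > fin.py <<'E'
from h import *
c=grab('top');s=grab('side'); cv2.imwrite('pics/fin.png',np.hstack([c['image'][90:290,150:550],s['image'][90:290,190:590]]))
for w in(c,s):
    P=world(w)
    for n,R,h,x,y in(('l',.031,.048,.612,.1306),('m',.0265,.04,.6252,.052),('s',.022,.032,.638,-.0267),('xs',.0175,.024,.6507,-.1055),('tub',.027,.042,.4764,.0039)):
        d=.018 if n!='tub' else 0
        q=P[(np.linalg.norm(P[...,:2]-[x,y],axis=-1)<R+.013)&(abs(P[...,2]-h-d)<.006)]
        if len(q)<5: print(n,'none');continue
        # points of the ring, pin tip excluded
        q=q[np.linalg.norm(q[:,:2]-np.median(q[:,:2],0),axis=1)>.009]
        cc,r=cv2.minEnclosingCircle(q[:,:2].astype(np.float32)); print(n,len(q),'off',(np.array(cc)-[x,y]).round(4),'r%.4f'%r,'z-exp %.4f'%(np.median(q[:,2])-h-d),np.linalg.lstsq(np.c_[q[:,:2],np.ones(len(q))],q[:,2],rcond=None)[0][:2].round(3))
E
python3 fin.py
```

```text
l 622 off [ 0.0024 -0.0014] r0.0309 z-exp 0.0002 [-0.002  0.013]
m 424 off [0.0022 0.0016] r0.0268 z-exp 0.0003 [-0.004  0.008]
s 255 off [ 0.0029 -0.0013] r0.0224 z-exp -0.0001 [0.003 0.003]
xs 131 off [ 0.0033 -0.0004] r0.0178 z-exp -0.0011 [0.016 0.018]
tub 102 off [0.0008 0.0009] r0.0267 z-exp -0.0014 [ 0.002 -0.018]
l 643 off [ 0.001 -0.002] r0.0318 z-exp 0.0006 [ 0.009 -0.007]
m 385 off [0.0001 0.0011] r0.0271 z-exp 0.0004 [ 0.    -0.003]
s 221 off [ 0.0004 -0.002 ] r0.0227 z-exp 0.0001 [-0.    -0.022]
xs 106 off [ 0.0013 -0.0014] r0.0187 z-exp -0.0004 [ 0.009 -0.018]
tub 157 off [-0.0018  0.0003] r0.0278 z-exp -0.0012 [-0.     0.006]
```

View pics/fin.png

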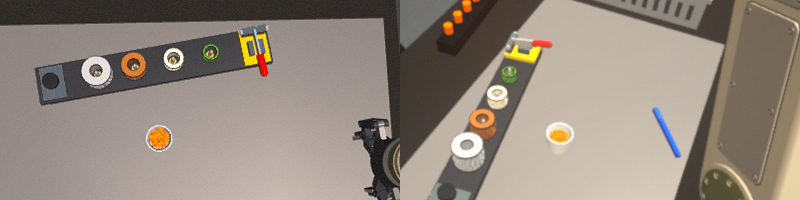

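All four spools are flat on their pins in size order: L (97,72), m (133,66), s (173,59), xs (210,52), with the cutter at (255,47). The tub hasn't moved and the arm is clear.

```bash
python3 -c "
from workcell import env
print(env.hand_in())"
```

```text
the job is handed in; nothing more can be done
None
```

The job is handed in: all four spools sit flat on their pins in size order with the smallest next to the cutter, each within about 3.5 mm of its pin by both cameras, and the tub hasn't moved; the hand-in returned no verdict.

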